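# Make up the camera kit and the blade-change kit

### The arm

A 6-joint arm with a two-finger parallel gripper is mounted at the origin on a cart in front of the work surface, level with it; the furniture and walls round the work are solid. World frame = base frame: x ahead of the robot, y to its left, z up, the work surface at z = 0. Lengths are in m, angles in rad, forces in N, time in s.
With the tool pointing down it reaches from about 0.35 to 0.95 m from the base axis. Payload 17.4 kg.
Tool frame: the origin (TCP) lies at the very end of the fingers, on their centre line; the grasp point (between the pads) lies 19 mm behind it (bot.grip_point_offset is the z of the grasp point in the tool frame, in m); z points along the fingers, y is the line along which they close (so a half turn about z gives the same grasp; the last joint's range is limited). The gripper opens to 93 mm and grips with 3 to 60 N. Pads are 15 mm wide; open, the fingers measure 128 mm over their backs; the gripper's body (75 mm by 188 mm) begins 65 mm behind the grasp point.
Start: joints at [-1.312, 0.116, 1.442, -0, 1.584, -0.038], TCP at [0.197, -0.645, 0.219] pointing down, gripper open.
Joint ranges: [-2.83, 2.83], [-0.83, 2.19], [0.07, 2.5], [-1.14, 4.28], [0.01, 3], [-2.97, 2.97]. Speed limits (rad/s): [1.89, 1.89, 2.22, 3.14, 3.14, 3.14].

### API

Orientations are given as a 3x3 rotation matrix whose columns are the frame's x, y, z axes.
In Python, from cell import bot gives the robot as it stands.
- The arm moves only by the shell command python3 -m creep 'ROWS' [FORCE]. ROWS is JSON, a list of rows, each a list of 5 numbers: the closure, from 0 (fully open) to 1 (shut), then the shift along the tool's x, y, z scaled (see below), then the turn about the tool's z scaled (see below). In form: [[hand, dx, dy, dz, spin], ...]. A call has 1 to 5 rows; each row is the pose to reach, as a shift and turn from the pose commanded when the call began, along the tool's axes at that moment; what a row does not reach only later rows make up. The controller multiplies each number of a shift by 800 mm and each number of a turn by pi/2 rad. A row lasts 1/10 s, in which the tool goes at most 50 mm and 8.59 degrees, less where a joint would pass 70% of its speed; a pose out of reach is approached as far as the arm can. A call with a number of a shift or a turn outside -1 to 1 is refused whole. A call with a gripper value outside its range is refused whole. The fingers move at their own pace and stop on an object; FORCE is the grip in N (left out, the last holds). Time passes only in rows, so rows that repeat a pose let the fingers close. It gives the time, the measured TCP pose, the force, the opening and the grip force at its end, in the units of the state.
- bot.sense(): the state, without advancing time (a new reading comes with each control period).
- bot.get_image(name): name is "scene" or "top" or "wrist"; returns the picture (480x640x3 uint8, red, green, blue); there is no depth.
- bot.camera_info(name): a dict with "camera_matrix" (3x3 intrinsics, pixels), "origin" and "attitude" of the camera in the world. Camera axes: x right, y down, z forward; pixel columns grow to the right and rows downward; lengths in m; the calibration is good to about 2 mm. A picture is of the moment at which its call begins: read the wrist's pose just before it. camera_info takes no time and is no camera call; for the wrist camera it gives the pose at the moment of the call.
- bot.close_job(): hands the job in; it is judged then, once.
The state is a dict: "time": time; "joint_positions": joint angles; "dq": joint speeds; "joint_torque": joint torques, N m; "tcp_pos": TCP position; "tcp_rot": TCP orientation; "wrist_force": force on the tool from outside, world axes, zero at the start; "wrist_torque": the same for the moment, N m; "grip_width": finger opening in m; "grasp_force": force on a finger pad.
Only numpy, scipy, OpenCV 4.12 (cv2) and the standard library are available. Lean on these libraries where they do the work, as an engineer would, in place of code of your own. Each camera call takes 0.05 s, during which the arm holds its last target. There are 200 camera calls.

### The job

Make up two service kits from the stock on the bench. The camera kit goes in the tray with three compartments: the tall lens in the middle one, the loupe and the lens cap in the outer two, one each, either way round; the blade-change kit goes in the tray with two compartments: the heater blade in one and the steel setting block in the other. Everything ends upright and flat on its compartment's floor; keep the lens upright and set it down gently, never drop it, and leave the nylon roller and the little steel cup where they are.

Things in the scene. Friction and masses are not known exactly. Their poses are not given: they have to be found in the camera images.
- lens_center (a point): Loose on the bench, standing upright. Camera lens: black stepped barrel with a bright metal end on top, the tallest of the loose things, 34 mm diameter, 76 mm high (grasped at mid-height it is 32 to 34 mm across). Point: on its axis, half-way up; z up.
- loupe_center (a point): Loose on the bench, standing upright. Eye loupe: squat black rounded cup standing on its rim, 37 mm diameter, 28 mm high. Point: on its axis, half-way up; z up.
- cap_center (a point): Loose on the bench, standing upright. Lens cap: flat black disc, 34 mm diameter, 8 mm high. Point: on its axis, half-way up; z up.
- blade_center (a point): Loose on the bench, standing upright. Heater blade: brass-coloured bar with two bright screws and a thin steel blade standing along its top; 52 mm long (its y), 18 mm wide over the screw heads (its x), 24 mm high; the brass bar is 16 mm wide and 16 mm high, the steel blade above it 5 mm wide. Point: centre of the bar, 12 mm above its underside; z up.
- block_center (a point): Loose on the bench, standing upright. Setting block: plain bright steel block with three shallow round marks on top, 50 mm long (its y), 25 mm wide (its x), 38 mm high, 0.42 kg. Point: its centre; z up.
- tray_three: Grey kit tray with three compartments in a row, each 67 mm along the row by 90 mm, open at the top; compartment centres at y = -70, 0 and +70 mm; 213 mm long and a small lug at each end. Fixed to the bench. 96 mm wide (tray x), walls and dividers 3 mm thick and 16 mm high, floor 3 mm thick (its top 3 mm above the bench). Origin: centre of its underside; x across its width, y along the row of compartments, z up.
- tray_two: Grey kit tray with two compartments in a row, each 90 by 90 mm, open at the top; compartment centres at y = -46.5 and +46.5 mm; 189 mm long and a small lug at each end. Fixed to the bench. 96 mm wide (tray x), walls and dividers 3 mm thick and 16 mm high, floor 3 mm thick (its top 3 mm above the bench). Origin: centre of its underside; x across its width, y along the row of compartments, z up.
- roller_center (a point): Loose on the bench, standing upright. White nylon guide roller: a small spool, 21 mm diameter, 26 mm high; stays where it is. Point: on its axis, half-way up; z up.
- cup_center (a point): Loose on the bench, standing upright. Small round open steel cup, 45 mm diameter, 18 mm high; stays where it is. Point: on its axis, half-way up; z up.
Mind the look-alikes: they are no part of the job. What is shaped like the part that bears cap_center but blue or pink is not meant. Leave any purple look-alike of the part that bears loupe_center alone.

How it is judged:
At the end, for the whole second after the job is handed in: Three-compartment tray: lens in the middle, loupe and cap one in each outer compartment (within 20 mm of its centre along the row, 34 mm across). Two-compartment tray: blade and block in different compartments (within 40 mm of centre). All upright (0.2 rad), on the floor (6 mm), at rest (x of lens_center in the frame of tray_three between -0.034 and 0.034 m and z of lens_center in the frame of tray_three between 0.035 and 0.047 m and angle between each of lens_center, loupe_center, cap_center, blade_center, block_center's own z axis and vertical below 0.2 rad and linear speed of each of lens, loupe, cap, blade, block below 0.02 m/s and x of loupe_center in the frame of tray_three between -0.034 and 0.034 m and z of loupe_center in the frame of tray_three between 0.011 and 0.023 m and x of cap_center in the frame of tray_three between -0.034 and 0.034 m and z of cap_center in the frame of tray_three between 0.001 and 0.013 m and x of blade_center in the frame of tray_two between -0.04 and 0.04 m and z of blade_center in the frame of tray_two between 0.009 and 0.021 m and x of block_center in the frame of tray_two between -0.04 and 0.04 m and z of block_center in the frame of tray_two between 0.016 and 0.028 m and y of lens_center in the frame of tray_three between -0.02 and 0.02 m and (y of loupe_center in the frame of tray_three between -0.09 and -0.05 m or y of cap_center in the frame of tray_three between -0.09 and -0.05 m) and (y of loupe_center in the frame of tray_three between 0.05 and 0.09 m or y of cap_center in the frame of tray_three between 0.05 and 0.09 m) and (y of blade_center in the frame of tray_two between -0.0865 and -0.0065 m or y of block_center in the frame of tray_two between -0.0865 and -0.0065 m) and (y of blade_center in the frame of tray_two between 0.0065 and 0.0865 m or y of block_center in the frame of tray_two between 0.0065 and 0.0865 m)); the robot touches nothing.
It fails at once if the nylon roller was moved more than 20 mm (distance of roller_center from where it was at the start of the episode above 0.02 m).
It fails at once if the steel cup was moved more than 20 mm (distance of cup_center from where it was at the start of the episode above 0.02 m).
It fails at once if the lens was dropped: moving faster than 0.7 m/s just above the tray's floor (horizontal distance between lens_center and tray_three below 0.1 m and height (world z) of lens_center below 0.07 m and linear speed of lens above 0.7 m/s).
It fails at once if the lens was tipped over (more than 50 degrees) (angle between lens_center's own z axis and vertical above 0.87 rad).
It also fails if it takes over 115 s, if anything falls off the work surface, if the arm or the gripper's body presses on something with over 40 N, if the wrist force passes 120 N, or if a joint passes its speed limit or range.

## Working session

There is one attempt and no reset: what is moved stays moved. The work goes in short steps, Python scripts to look and compute and a shell command to move; the robot and the scene stay as the last step left them, time stands still between calls to the robot, and variables do not carry over. Pictures are saved under pics/ and viewed, at most 14 in all, crops included, and the job is handed in when it is done.

```bash
ls; mkdir -p pics
python3 - <<'E'
from cell import bot
import cv2,numpy as np
s=bot.sense();print(s['time'],s['tcp_pos'],s['tcp_rot'],s['grip_width'],bot.grip_point_offset)
for n in('top','scene'):
    im=bot.get_image(n);cv2.imwrite(f'pics/{n}0.png',im[...,::-1]);c=bot.camera_info(n);print(n,{k:np.round(v,4).tolist() for k,v in c.items()})
E
```

```text
pics
0.0 [ 0.19734043 -0.6452866   0.21792085] [[ 9.56279133e-01  2.92455361e-01 -2.86970800e-04]
 [ 2.92455498e-01 -9.56278489e-01  1.11081533e-03]
 [ 5.04398966e-05 -1.14617571e-03 -9.99999342e-01]] 0.09261642746491595 -0.0188
top {'camera_matrix': [[555.3, 0.0, 311.3672], [0.0, 555.3, 240.5531], [0.0, 0.0, 1.0]], 'origin': [0.3874, 0.0492, 1.0175], 'attitude': [[0.0272, -0.9941, 0.1052], [-0.9996, -0.0274, -0.0007], [0.0036, -0.1051, -0.9945]]}
scene {'camera_matrix': [[458.8089, 0.0, 322.4649], [0.0, 458.8089, 242.6651], [0.0, 0.0, 1.0]], 'origin': [0.0328, 0.6253, 0.4974], 'attitude': [[-0.7624, -0.3275, 0.5581], [-0.6468, 0.3625, -0.671], [0.0175, -0.8726, -0.4882]]}
```

View pics/top0.png

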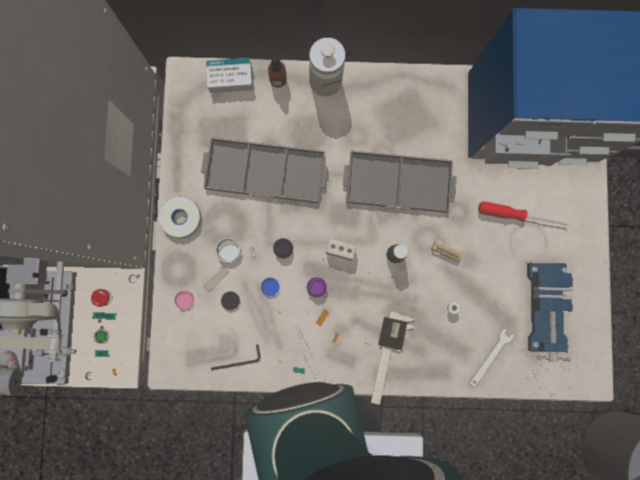

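View pics/scene0.png

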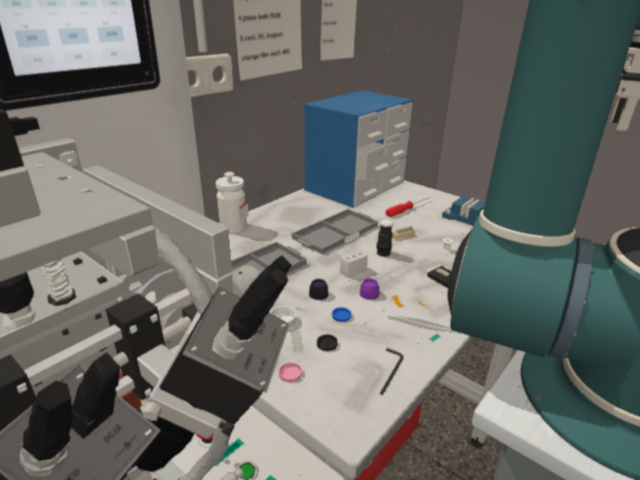

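The top view shows the lens at (398,253), block (341,250), loupe (283,248), black cap (230,300) and blade (446,252). The three-compartment tray is at (265,172), the two-compartment tray at (400,183), the cup at (228,252) and the roller at (453,308).

```bash
cat > h.py <<'E'
import cv2,numpy as np
from cell import bot
def ray(ci,uv,z):
    K,o,R=[np.array(ci[k]) for k in('camera_matrix','origin','attitude')]
    d=R@np.linalg.solve(K,[uv[0],uv[1],1]);return o+d*(z-o[2])/d[2]
def blobs(im,mask,amin=40):
    cs,_=cv2.findContours(mask.astype(np.uint8),cv2.RETR_EXTERNAL,cv2.CHAIN_APPROX_NONE)
    return [c for c in cs if cv2.contourArea(c)>amin]
E
python3 - <<'E'
from h import *
im=cv2.imread('pics/top0.png');ci=bot.camera_info('top')
g=im.max(2); m=(g<130); m[:130]=0;m[330:]=0;m[:,:165]=0;m[:,475:]=0
for c in blobs(im,m,60):
    x=cv2.boundingRect(c); r=cv2.minAreaRect(c)
    print(x,np.round(r[0],1),np.round(r[1],1),round(r[2],1),np.round(ray(ci,r[0],0.016),3)[:2])
    if cv2.contourArea(c)>2000:
        b=cv2.boxPoints(r);p=[ray(ci,q,0.016)[:2] for q in b];print(np.round(p,3).tolist())
big=cv2.resize(im[130:330,165:475],None,fx=2.5,fy=2.5,interpolation=cv2.INTER_CUBIC);cv2.imwrite('pics/crop.png',big)
E
```

```text
(381, 317, 34, 13) [397.5 323. ] [12. 33.] 90.0 [ 0.35  -0.109]
(221, 291, 19, 20) [230. 301.] [18.4 18.4] 45.0 [0.38  0.191]
(307, 277, 21, 26) [317.5 288.1] [23.4 21.1] 28.6 [0.408 0.035]
(329, 262, 26, 11) [341.2 267.5] [26.1  6.1] 11.3 [ 0.446 -0.007]
(386, 244, 22, 46) [398.4 266.5] [44.7 17.9] 74.5 [ 0.45 -0.11]
(273, 238, 20, 22) [282.5 248.5] [21. 19.] 90.0 [0.477 0.1  ]
(166, 211, 37, 33) [188.  230.4] [19.3 40.8] 55.1 [0.506 0.273]
(171, 210, 16, 13) [177.7 214.8] [11.  14.8] 60.9 [0.534 0.293]
(343, 151, 113, 66) [398.8 184.4] [111.9  57.7] 5.6 [ 0.601 -0.109]
[[0.555, -0.003], [0.663, -0.011], [0.648, -0.216], [0.541, -0.206]]
(202, 138, 127, 71) [264.9 172.4] [125.8  57.6] 7.6 [0.617 0.137]
[[0.576, 0.257], [0.683, 0.248], [0.658, 0.017], [0.551, 0.028]]
(468, 130, 7, 29) [471. 144.] [28.  6.] 90.0 [ 0.681 -0.242]
(322, 130, 28, 8) [335.5 133.5] [ 7. 27.] 90.0 [0.694 0.009]
```

View pics/crop.png

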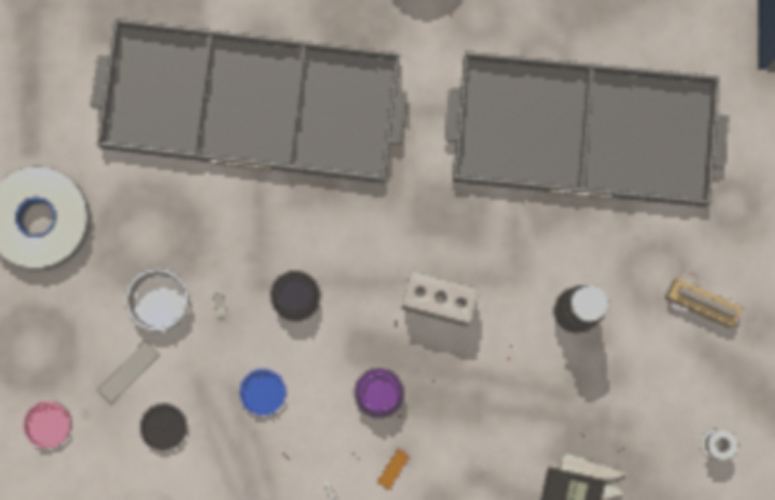

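Run:
```python
from h import *
ci=bot.camera_info('top')
P=lambda c,z: ray(ci,(c[0]/2.5+165,c[1]/2.5+130),z)[:2]
for n,cs,z in [('t3',[(117,22),(399,56),(386,181),(101,147)],.016),('t2',[(465,54),(717,76),(708,203),(455,182)],.016),('lens',[(589,303)],.076),('block',[(414,274),(477,288),(470,323),(405,308)],.038),('loupe',[(295,296)],.02),('cap',[(163,427)],.008),('blade',[(672,288),(738,315)],.016),('roller',[(721,445)],.026),('cup',[(158,300)],.018)]:
    p=np.array([P(c,z) for c in cs]);print(n,np.round(p.mean(0),3),end=' ')
    if len(p)>1: d=p[1]-p[0];print('len',np.round(np.linalg.norm(d),3),'perp yaw',np.round(np.degrees(np.arctan2(-d[0],d[1]))%180-180,1))
    else: print()
w=bot.camera_info('wrist');T=bot.sense()
R=T['tcp_rot'];print(R.T@(np.array(w['origin'])-T['tcp_pos']),R.T@np.array(w['attitude']),w['camera_matrix'])
```

```text
t3 [0.62  0.137] len 0.21 perp yaw -5.4
t2 [ 0.607 -0.11 ] len 0.186 perp yaw -3.5
lens [ 0.473 -0.104] 
block [ 0.477 -0.005] len 0.046 perp yaw -11.0
loupe [0.477 0.099] 
cap [0.381 0.192] 
blade [ 0.482 -0.198] len 0.051 perp yaw -20.9
roller [ 0.379 -0.207] 
cup [0.472 0.198] 
[ 0.0713857  -0.00032614 -0.16487729] [[ 1.08390323e-03 -9.66871131e-01 -2.55262692e-01]
 [ 9.99998727e-01  1.34691191e-03 -8.55543703e-04]
 [ 1.17101687e-03 -2.55261440e-01  9.66871360e-01]] [[360.39023802   0.         322.05809184]
 [  0.         360.39023802 245.51357014]
 [  0.           0.           1.        ]]
```

```bash
cat >> h.py <<'E'
def go(*targets):
    "print the shift/turn numbers to each target (x,y,z,yaw of tool y in deg)"
    s=bot.sense();R=np.array(s['tcp_rot']);y0=np.degrees(np.arctan2(R[1,1],R[0,1]))
    for t in targets:
        d=R.T@(np.array(t[:3])-s['tcp_pos'])/.8
        print('t',round(s['time'],2),'go',t,np.round(d,4),'spin',round(-((t[3]-y0+180)%360-180)/90,4))
E
python3 -c "
from h import *
go((.47,-.17,.2,-21))"
```

```text
t 0.1 go (0.47, -0.17, 0.2, -21) [ 0.4997 -0.4685  0.023 ] spin -0.5777
```

```bash
python3 -m creep '[[0,0.05,-0.045,0.0,-0.05],[0,0.11,-0.1,0.01,-0.12],[0,0.17,-0.16,0.01,-0.2],[0,0.21,-0.2,0.01,-0.25],[0,0.25,-0.235,0.012,-0.29]]'; python3 -m creep '[[0,0.25,-0.235,0.012,-0.29]]'
python3 -c "
from h import *
go((.47,-.17,.2,-21))"
```

```text
time: 0.6
tcp_pos: [0.3215, -0.4269, 0.2094]
tcp_rot: [[0.728, 0.685, -0.0], [0.685, -0.728, 0.0], [0.0, -0.0, -1.0]]
wrist_force: [0.4, -1.0, -0.4]
grip_width: 0.093
grasp_force: 0.0
time: 0.7
tcp_pos: [0.3256, -0.3771, 0.2074]
tcp_rot: [[0.617, 0.787, -0.0], [0.787, -0.617, 0.001], [0.001, -0.0, -1.0]]
wrist_force: [0.3, 0.5, 1.0]
grip_width: 0.093
grasp_force: 0.0
t 0.7 go (0.47, -0.17, 0.2, -21) [ 0.3151 -0.0176  0.0094] spin -0.1899
```

```bash
python3 -m creep '[[0.4,0.06,-0.003,0.0,-0.06],[0.4,0.12,-0.007,0.004,-0.12],[0.4,0.18,-0.01,0.01,-0.19],[0.4,0.24,-0.014,0.01,-0.19],[0.4,0.30,-0.0176,0.01,-0.19]]' 20; python3 -m creep '[[0.4,0,0,0,0],[0.4,0,0,0,0]]'
python3 - <<'E'
from h import *
go((.47,-.17,.2,-21))
im=bot.get_image('wrist');cv2.imwrite('pics/w1.png',im[...,::-1])
E
```

```text
time: 1.2
tcp_pos: [0.4626, -0.1799, 0.1998]
tcp_rot: [[0.361, 0.932, -0.0], [0.932, -0.361, -0.0], [-0.0, -0.0, -1.0]]
wrist_force: [0.1, -0.0, 0.4]
grip_width: 0.0584
grasp_force: 0.0
time: 1.4
tcp_pos: [0.4622, -0.181, 0.1997]
tcp_rot: [[0.359, 0.933, -0.001], [0.933, -0.359, 0.0], [-0.0, -0.001, -1.0]]
wrist_force: [0.5, -0.5, 0.2]
grip_width: 0.0567
grasp_force: 0.0
t 1.4 go (0.47, -0.17, 0.2, -21) [ 0.0163  0.0041 -0.0004] spin -0.0007
```

View pics/w1.png

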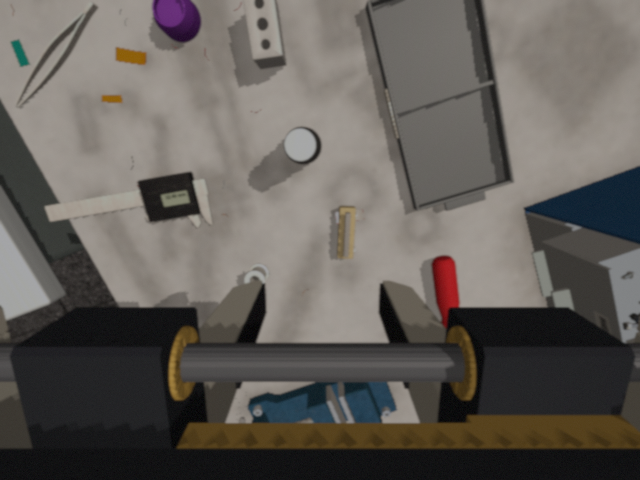

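The wrist view shows the blade bar from (347,207) to (344,259), the lens top at (301,146), and the roller at (257,272). The two-compartment tray's corners are about (369,5), (482,0), (511,180) and (413,211).

Run:
```python
from h import *
ci=bot.camera_info('wrist')
im=cv2.imread('pics/w1.png');hsv=cv2.cvtColor(im,cv2.COLOR_BGR2HSV)
m=(hsv[...,0]>10)&(hsv[...,0]<30)&(hsv[...,1]>90);m[290:]=0;m[:180]=0
for c in blobs(im,m,50):
    r=cv2.minAreaRect(c);b=cv2.boxPoints(r);p=np.array([ray(ci,q,.014)[:2] for q in b]);print(r,p.round(4).tolist(),p.mean(0))
print(ray(ci,(346,233),.018),[ray(ci,q,.016).round(4) for q in((348,207),(344,260))],ray(ci,(301,146),.076))
go((.483,-.198,.03,-21))
```

```text
((345.49847412109375, 231.52769470214844), (13.590154647827148, 49.5901985168457), 3.1798300743103027) [[0.465, -0.2172], [0.4851, -0.1709], [0.4973, -0.1764], [0.4775, -0.2229]] [ 0.48123763 -0.19688242]
[ 0.48143993 -0.19711481  0.018     ] [array([ 0.4921, -0.1739,  0.016 ]), array([ 0.4699, -0.2231,  0.016 ])] [ 0.47382413 -0.10634302  0.076     ]
t 1.45 go (0.483, -0.198, 0.03, -21) [-0.0092  0.0321  0.2121] spin -0.0018
```

Run:
```python
from h import *
go((.4815,-.197,.003,-23.5))
```

```text
t 1.45 go (0.4815, -0.197, 0.003, -23.5) [-0.0087  0.0299  0.2459] spin 0.026
```

```bash
python3 -m creep '[[0.4,-0.0087,0.0299,0.05,0.026],[0.4,-0.0087,0.0299,0.11,0.026],[0.4,-0.0087,0.0299,0.165,0.026],[0.4,-0.0087,0.0299,0.205,0.026],[0.4,-0.0087,0.0299,0.23,0.026]]' 25; python3 -m creep '[[0.4,0,0,0.008,0],[0.4,0,0,0.0155,0],[0.7,0,0,0.0155,0],[0.9,0,0,0.0155,0],[0.9,0,0,0.0155,0]]'; python3 -m creep '[[1,0,0,0,0],[1,0,0,0,0],[1,0,0,0,0]]'
```

```text
time: 1.95
tcp_pos: [0.4798, -0.198, 0.0131]
tcp_rot: [[0.402, 0.916, -0.003], [0.916, -0.402, 0.001], [-0.0, -0.003, -1.0]]
wrist_force: [0.1, 0.3, 0.2]
grip_width: 0.056
grasp_force: 0.0
time: 2.45
tcp_pos: [0.4822, -0.1972, 0.0046]
tcp_rot: [[0.399, 0.917, 0.001], [0.917, -0.399, -0.001], [-0.0, 0.002, -1.0]]
wrist_force: [-0.1, 0.1, 1.2]
grip_width: 0.0363
grasp_force: 0.0
time: 2.75
tcp_pos: [0.4819, -0.1969, 0.0038]
tcp_rot: [[0.399, 0.917, 0.0], [0.917, -0.399, -0.0], [-0.0, 0.0, -1.0]]
wrist_force: [-0.2, -0.5, 2.4]
grip_width: 0.0155
grasp_force: 25.0
```

Run:
```python
from h import *
go((.481,-.197,.08,-23.5),(.604,-.158,.08,-3.5),(.604,-.158,.0075,-3.5))
```

```text
t 2.75 go (0.481, -0.197, 0.08, -23.5) [-0.0005 -0.001  -0.0952] spin -0.0004
t 2.75 go (0.604, -0.158, 0.08, -3.5) [ 0.1055  0.1205 -0.0952] spin -0.2226
t 2.75 go (0.604, -0.158, 0.0075, -3.5) [ 0.1056  0.1204 -0.0045] spin -0.2226
```

```bash
python3 -m creep '[[1,0,0,-0.04,0],[1,0,0,-0.09,0],[1,0.03,0.035,-0.095,-0.07],[1,0.07,0.08,-0.095,-0.15],[1,0.1055,0.1205,-0.095,-0.2226]]'; python3 -m creep '[[1,0,0,0,0],[1,0,0,0,0]]'
python3 - <<'E'
from h import *
go((.604,-.158,.0065,-3.5))
im=bot.get_image('wrist');cv2.imwrite('pics/w2.png',im[...,::-1])
E
```

```text
time: 3.25
tcp_pos: [0.6057, -0.1574, 0.0802]
tcp_rot: [[0.056, 0.998, 0.001], [0.998, -0.056, -0.0], [-0.0, 0.001, -1.0]]
wrist_force: [0.3, -0.6, 0.0]
grip_width: 0.0157
grasp_force: 25.0
time: 3.45
tcp_pos: [0.604, -0.1576, 0.0788]
tcp_rot: [[0.061, 0.998, -0.001], [0.998, -0.061, 0.0], [0.0, -0.001, -1.0]]
wrist_force: [-0.4, -0.6, -0.1]
grip_width: 0.016
grasp_force: 25.0
t 3.45 go (0.604, -0.158, 0.0065, -3.5) [-0.0005  0.0002  0.0903] spin 0.0001
```

View pics/w2.png

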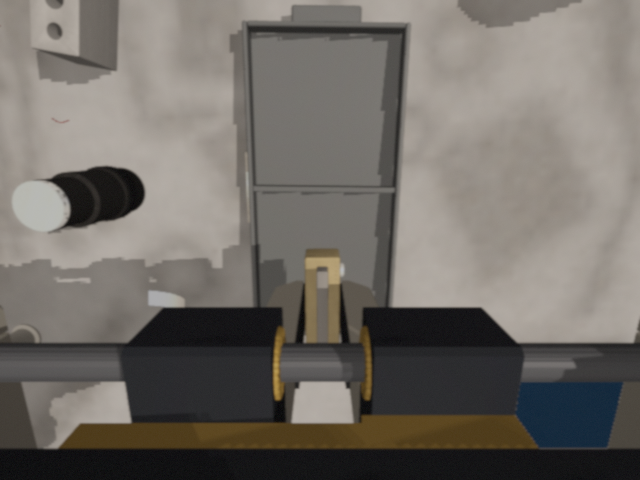

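The blade is held at (322,300) inside the near compartment. The divider runs from (252,188) to (395,188), and the far wall from (245,25) to (408,25).

```bash
python3 -c "
from h import *
c=bot.camera_info('wrist')
print([ray(c,q,.016).round(4)[:2].tolist() for q in((252,188),(395,188),(245,25),(408,25))])"
python3 -m creep '[[1,0,0,0.03,0],[1,0,0,0.06,0],[1,0,0,0.08,0],[1,0,0,0.087,0],[1,0,0,0.0903,0]]'; python3 -m creep '[[0.75,0,0,0,0],[0.65,0,0,0,0],[0.6,0,0,0,0],[0.6,0,0,-0.02,0],[0.6,0,0,-0.06,0]]';python3 - <<'E'
from h import *
go((.604,-.158,.13,-3.5),(.477,-.020,.13,-11))
E
```

```text
[[0.563, -0.1069], [0.6526, -0.1123], [0.5691, -0.0159], [0.6608, -0.0215]]
time: 4.0
tcp_pos: [0.6036, -0.1583, 0.0073]
tcp_rot: [[0.062, 0.998, -0.0], [0.998, -0.062, 0.0], [0.0, -0.0, -1.0]]
wrist_force: [0.2, 0.6, 0.7]
grip_width: 0.0158
grasp_force: 25.0
time: 4.5
tcp_pos: [0.6028, -0.1577, 0.0548]
tcp_rot: [[0.061, 0.998, -0.003], [0.998, -0.061, 0.001], [0.001, -0.003, -1.0]]
wrist_force: [0.0, 0.1, -0.3]
grip_width: 0.0368
grasp_force: 0.0
t 4.5 go (0.604, -0.158, 0.13, -3.5) [-0.0002  0.0012 -0.094 ] spin -0.0001
t 4.5 go (0.477, -0.02, 0.13, -11) [ 0.1623 -0.1678 -0.0933] spin 0.0833
```

```bash
python3 -m creep '[[0.35,0,0,-0.06,0],[0.35,0,0,-0.1,0],[0.35,0.05,-0.05,-0.13,0.03],[0.35,0.09,-0.1,-0.13,0.06],[0.35,0.13,-0.14,-0.13,0.0833]]';python3 -m creep '[[0.35,0.022,-0.028,0,0],[0.35,0.022,-0.028,0,0],[0.35,0.022,-0.028,0,0]]'
python3 - <<'E'
from h import *
s=bot.sense();ci=bot.camera_info('wrist')
im=bot.get_image('wrist');cv2.imwrite('pics/w3.png',im[...,::-1])
E
```

```text
time: 5.0
tcp_pos: [0.5022, -0.0519, 0.1615]
tcp_rot: [[0.194, 0.981, 0.003], [0.981, -0.194, -0.0], [0.0, 0.003, -1.0]]
wrist_force: [0.3, -0.2, -0.2]
grip_width: 0.0605
grasp_force: 0.0
time: 5.3
tcp_pos: [0.4848, -0.0309, 0.1608]
tcp_rot: [[0.19, 0.982, 0.002], [0.982, -0.19, -0.0], [0.0, 0.002, -1.0]]
wrist_force: [-0.2, 0.1, 1.1]
grip_width: 0.0608
grasp_force: 0.0
```

View pics/w3.png

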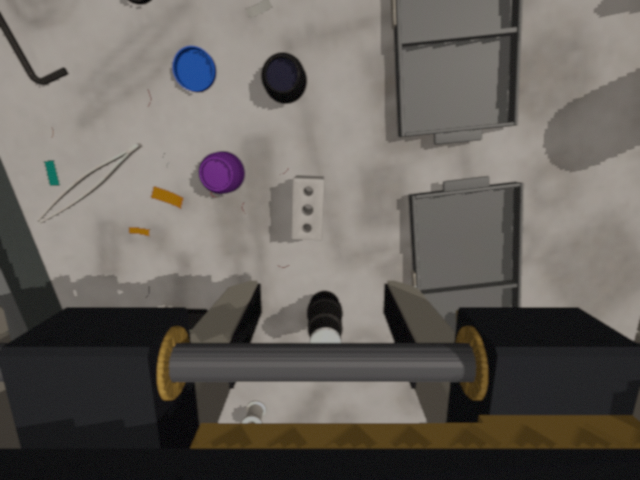

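The block's middle mark is at (308,209) and its end marks at (308,190) and (307,228). The loupe is at (284,78). The lens is well below them, at (325,315).

Run:
```python
from h import *
ci=bot.camera_info('wrist')
a,b,c=[ray(ci,q,.038) for q in((308.5,190),(308,209),(307,228))]
d=a-c;print(b,np.degrees(np.arctan2(-d[0],d[1])));print('loupe',ray(ci,(284,77),.02))
x,y=b[:2]
go((x,y,.06,-11),(x,y,.009,-11))
```

```text
[ 0.47959984 -0.00375703  0.038     ] -13.7471971103506
loupe [0.48067169 0.09873414 0.02      ]
t 5.35 go (np.float64(0.4795998388668694), np.float64(-0.003757031077054322), 0.06, -11) [ 0.0325 -0.0135  0.1254] spin 0.0002
t 5.35 go (np.float64(0.4795998388668694), np.float64(-0.003757031077054322), 0.009, -11) [ 0.0325 -0.0136  0.1892] spin 0.0002
```

```bash
python3 -m creep '[[0.35,0.0325,-0.0136,0.03,0.017],[0.35,0.0325,-0.0136,0.09,0.017],[0.35,0.0325,-0.0136,0.14,0.017],[0.35,0.0325,-0.0136,0.17,0.017],[0.35,0.0325,-0.0136,0.185,0.017]]' 40; python3 -m creep '[[0.35,0,0,0.004,0],[0.6,0,0,0.004,0],[0.8,0,0,0.004,0],[0.9,0,0,0.004,0],[1,0,0,0.004,0]]'; python3 -m creep '[[1,0,0,0,0],[1,0,0,0,0]]';python3 - <<'E'
from h import *
x,y=bot.sense()['tcp_pos'][:2];go((x,y,.09,-12.5),(.611,-.063,.09,-3.5),(.611,-.063,.0125,-3.5))
E
```

```text
time: 5.85
tcp_pos: [0.4784, -0.0041, 0.009]
tcp_rot: [[0.218, 0.976, -0.003], [0.976, -0.218, 0.0], [-0.001, -0.003, -1.0]]
wrist_force: [-0.1, 0.5, 0.9]
grip_width: 0.0605
grasp_force: 0.0
time: 6.35
tcp_pos: [0.4793, -0.0035, 0.0088]
tcp_rot: [[0.217, 0.976, 0.001], [0.976, -0.217, -0.0], [0.0, 0.001, -1.0]]
wrist_force: [-0.0, 0.5, 0.7]
grip_width: 0.0331
grasp_force: 0.0
time: 6.55
tcp_pos: [0.479, -0.0034, 0.0085]
tcp_rot: [[0.217, 0.976, 0.0], [0.976, -0.217, -0.0], [0.0, 0.0, -1.0]]
wrist_force: [-3.1, -0.7, 6.1]
grip_width: 0.0247
grasp_force: 40.0
t 6.55 go (np.float64(0.47902460560771715), np.float64(-0.0034346311175275203), 0.09, -12.5) [ 0.      0.     -0.1019] spin -0.0003
t 6.55 go (0.611, -0.063, 0.09, -3.5) [-0.0369  0.1772 -0.1019] spin -0.1003
t 6.55 go (0.611, -0.063, 0.0125, -3.5) [-0.0369  0.1772 -0.005 ] spin -0.1003
```

```bash
python3 -m creep '[[1,0,0,-0.03,0],[1,0,0,-0.08,0],[1,-0.01,0.05,-0.1,-0.03],[1,-0.02,0.1,-0.1,-0.06],[1,-0.031,0.15,-0.1,-0.1]]'; python3 -m creep '[[1,-0.006,0.027,0,0],[1,-0.006,0.027,0,0],[1,-0.006,0.027,0.04,0],[1,-0.006,0.027,0.075,0],[1,-0.006,0.027,0.088,0]]';python3 - <<'E'
from h import *
go((.611,-.063,.0117,-3.5))
E
```

```text
time: 7.05
tcp_pos: [0.5921, -0.0543, 0.0886]
tcp_rot: [[0.059, 0.998, 0.001], [0.998, -0.059, -0.0], [-0.0, 0.001, -1.0]]
wrist_force: [-1.2, 2.2, -2.9]
grip_width: 0.0248
grasp_force: 40.0
time: 7.55
tcp_pos: [0.6098, -0.0593, 0.0145]
tcp_rot: [[0.062, 0.998, -0.004], [0.998, -0.062, 0.001], [0.0, -0.004, -1.0]]
wrist_force: [-1.1, -0.1, -3.2]
grip_width: 0.025
grasp_force: 40.0
t 7.55 go (0.611, -0.063, 0.0117, -3.5) [-0.0045  0.0018  0.0034] spin -0.0003
```

Lower, release, rise, and go to look at the loupe.

```bash
python3 -m creep '[[1,0,0,0.002,0],[1,0,0,0.0036,0],[1,0,0,0.0036,0]]'; python3 -m creep '[[0.7,0,0,0,0],[0.6,0,0,0,0],[0.5,0,0,0,0],[0.5,0,0,-0.04,0],[0.5,0,0,-0.09,0]]';python3 - <<'E'
from h import *
go((.611,-.063,.15,-5),(.480,.07,.15,-5))
E
```

```text
time: 7.85
tcp_pos: [0.6125, -0.0598, 0.0162]
tcp_rot: [[0.062, 0.998, 0.002], [0.998, -0.062, -0.0], [-0.0, 0.002, -1.0]]
wrist_force: [-0.3, 0.5, -3.2]
grip_width: 0.0248
grasp_force: 40.0
time: 8.35
tcp_pos: [0.6109, -0.0597, 0.0861]
tcp_rot: [[0.062, 0.998, -0.003], [0.998, -0.062, 0.0], [0.0, -0.003, -1.0]]
wrist_force: [1.2, -0.8, 0.3]
grip_width: 0.0459
grasp_force: 0.0
t 8.35 go (0.611, -0.063, 0.15, -5) [-0.0041  0.0001 -0.0798] spin 0.0163
t 8.35 go (0.48, 0.07, 0.15, -5) [ 0.1518 -0.1736 -0.0792] spin 0.0163
```

```bash
python3 -m creep '[[0.4,-0.004,0,-0.05,0],[0.4,0.03,-0.03,-0.079,0.008],[0.4,0.07,-0.08,-0.079,0.016],[0.4,0.11,-0.13,-0.079,0.016],[0.4,0.15,-0.172,-0.079,0.016]]';python3 -m creep '[[0.4,0,0,0,0],[0.4,0,0,0,0]]'
python3 - <<'E'
from h import *
im=bot.get_image('wrist');cv2.imwrite('pics/w4.png',im[...,::-1])
im=bot.get_image('top');cv2.imwrite('pics/t4.png',im[130:330,165:475,::-1])
a=cv2.imread('pics/t4.png');b=cv2.imread('pics/w4.png');cv2.imwrite('pics/c4.png',np.vstack([cv2.resize(a,(640,200*640//310))[:180],b[:400]]))
E
```

```text
time: 8.85
tcp_pos: [0.4805, 0.0692, 0.1503]
tcp_rot: [[0.088, 0.996, 0.001], [0.996, -0.088, 0.0], [0.0, 0.001, -1.0]]
wrist_force: [-0.3, 0.3, 0.2]
grip_width: 0.056
grasp_force: 0.0
time: 9.05
tcp_pos: [0.4819, 0.069, 0.1507]
tcp_rot: [[0.085, 0.996, 0.002], [0.996, -0.085, -0.0], [0.0, 0.002, -1.0]]
wrist_force: [-0.5, 0.4, 1.2]
grip_width: 0.0559
grasp_force: 0.0
```

View pics/c4.png

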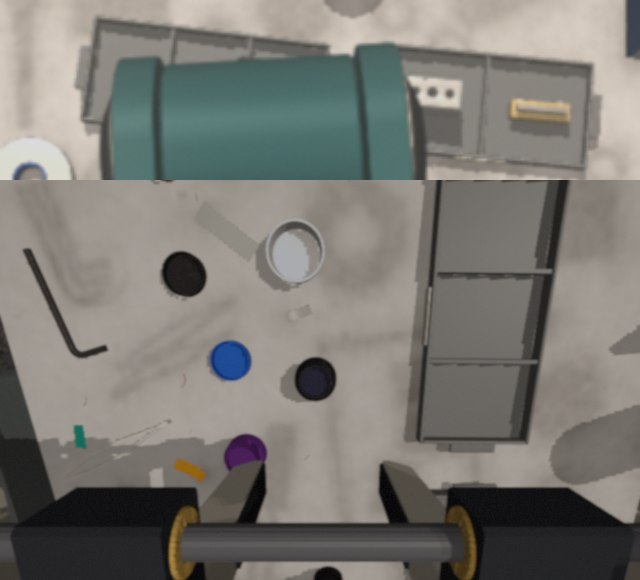

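The blade and block both sit flat in their compartments. In the wrist picture the loupe is at (315,199) and the cap at (184,94). The dividers are at (430,181)–(540,181) and (437,92)–(551,91).

Run:
```python
from h import *
ci=bot.camera_info('wrist')
im=cv2.imread('pics/w4.png');m=im.max(2)<60;m[250:]=0
for c in blobs(im,m,400):
    (u,v),r=cv2.minEnclosingCircle(c);print((round(u),round(v)),round(r),ray(ci,(u,v),.016).round(4),ray(ci,(u,v),.006).round(4))
P=np.array([ray(ci,q,.016)[:2] for q in((430,181),(540,181),(437,92),(551,91))]).round(4);print(P.tolist())
A=(P[0]+P[1])/2;B=(P[2]+P[3])/2;d=B-A;print('mid',(A+B)/2,np.linalg.norm(d),'yaw',np.degrees(np.arctan2(-d[0],d[1])))
l=ray(ci,(315,199),.016);go((l[0],l[1],.004,-6),(.624,.067,.0,-6))
```

```text
(16, 227) 27 [0.2256 0.0993 0.016 ] [0.2167 0.098  0.006 ]
(528, 216) 34 [0.6576 0.0707 0.016 ] [0.6632 0.0684 0.006 ]
(314, 199) 21 [0.4797 0.1011 0.016 ] [0.4793 0.0999 0.006 ]
(2, 170) 28 [0.2284 0.1461 0.016 ] [0.2197 0.1464 0.006 ]
(542, 136) 43 [0.6641 0.1351 0.016 ] [0.6699 0.135  0.006 ]
(184, 94) 23 [0.3863 0.1903 0.016 ] [0.3829 0.192  0.006 ]
(64, 120) 64 [0.2897 0.1795 0.016 ] [0.283  0.1809 0.006 ]
(557, 44) 45 [0.6713 0.2009 0.016 ] [0.6774 0.203  0.006 ]
[[0.5754, 0.1073], [0.6653, 0.0996], [0.5815, 0.1749], [0.6691, 0.1681]]
mid [0.622825 0.137475] 0.06822979554417556 yaw -4.160403689302207
t 9.15 go (np.float64(0.4801957019565296), np.float64(0.10074243465774473), 0.004, -6) [ 0.0406 -0.0066  0.1827] spin 0.0112
t 9.15 go (0.624, 0.067, 0.0, -6) [0.0142 0.1761 0.1878] spin 0.0112
```

```bash
python3 -m creep '[[0.4,0.0406,-0.0066,0.04,0.011],[0.4,0.0406,-0.0066,0.09,0.011],[0.4,0.0406,-0.0066,0.14,0.011],[0.4,0.0406,-0.0066,0.165,0.011],[0.4,0.0406,-0.0066,0.175,0.011]]' 15; python3 -m creep '[[0.4,0,0,0.004,0],[0.4,0,0,0.0085,0],[0.6,0,0,0.0085,0],[0.7,0,0,0.0085,0],[0.8,0,0,0.0085,0]]'; python3 -m creep '[[0.8,0,0,0,0],[0.8,0,0,0,0]]';python3 - <<'E'
from h import *
x,y=bot.sense()['tcp_pos'][:2];go((x,y,.07,-6),(.616,.067,.07,-5),(.616,.067,.007,-5))
E
```

```text
time: 9.65
tcp_pos: [0.479, 0.1003, 0.0074]
tcp_rot: [[0.105, 0.994, -0.004], [0.994, -0.105, -0.001], [-0.001, -0.004, -1.0]]
wrist_force: [-0.0, 0.3, 1.0]
grip_width: 0.0554
grasp_force: 0.0
time: 10.15
tcp_pos: [0.4799, 0.1013, 0.0039]
tcp_rot: [[0.104, 0.995, 0.001], [0.995, -0.104, 0.0], [0.0, 0.001, -1.0]]
wrist_force: [-0.9, 0.1, -0.6]
grip_width: 0.0363
grasp_force: 0.2
time: 10.35
tcp_pos: [0.4799, 0.1013, 0.0038]
tcp_rot: [[0.104, 0.995, 0.001], [0.995, -0.104, 0.0], [0.0, 0.001, -1.0]]
wrist_force: [-0.7, -0.5, 5.5]
grip_width: 0.0354
grasp_force: 15.1
t 10.35 go (np.float64(0.4798631386663508), np.float64(0.1013193170990137), 0.07, -6) [ 0.      0.0001 -0.0828] spin 0.0005
t 10.35 go (0.616, 0.067, 0.07, -5) [-0.025   0.1738 -0.0826] spin -0.0106
t 10.35 go (0.616, 0.067, 0.007, -5) [-0.025   0.1737 -0.0039] spin -0.0106
```

```bash
python3 -m creep '[[1,0,0,-0.04,0],[1,0,0.01,-0.08,0],[1,-0.01,0.06,-0.083,-0.005],[1,-0.018,0.11,-0.083,-0.01],[1,-0.024,0.16,-0.083,-0.01]]'; python3 -m creep '[[1,-0.001,0.0138,0,0],[1,-0.001,0.0138,0,0],[1,-0.001,0.0138,0.03,0],[1,-0.001,0.0138,0.06,0],[1,-0.001,0.0138,0.07,0]]';python3 -m creep '[[1,0,0,0,0],[1,0,0,0,0]]';python3 - <<'E'
from h import *
go((.616,.067,.0068,-5))
E
```

```text
time: 10.85
tcp_pos: [0.6064, 0.0684, 0.0699]
tcp_rot: [[0.088, 0.996, 0.001], [0.996, -0.088, 0.0], [0.0, 0.001, -1.0]]
wrist_force: [0.1, 0.6, 0.0]
grip_width: 0.0351
grasp_force: 15.0
time: 11.35
tcp_pos: [0.6134, 0.0674, 0.0113]
tcp_rot: [[0.088, 0.996, -0.003], [0.996, -0.088, -0.0], [-0.0, -0.003, -1.0]]
wrist_force: [0.2, 0.3, 0.5]
grip_width: 0.0353
grasp_force: 15.0
time: 11.55
tcp_pos: [0.6158, 0.0673, 0.0148]
tcp_rot: [[0.088, 0.996, 0.001], [0.996, -0.088, 0.0], [0.0, 0.001, -1.0]]
wrist_force: [0.4, -0.7, -0.2]
grip_width: 0.0353
grasp_force: 15.0
t 11.55 go (0.616, 0.067, 0.0068, -5) [-0.0004  0.0003  0.01  ] spin -0.0005
```

```bash
python3 -m creep '[[1,0,0,0.006,0],[1,0,0,0.0098,0],[1,0,0,0.0098,0],[0.8,0,0,0.0098,0],[0.5,0,0,0.0098,0]]'; python3 -m creep '[[0.5,0,0,0,0],[0.5,0,0,0,0],[0.5,0,0,-0.03,0],[0.5,0,0,-0.08,0],[0.5,0,0,-0.13,0]]';python3 - <<'E'
from h import *
go((.384,.15,.12,-15))
im=bot.get_image('wrist');cv2.imwrite('pics/w5.png',im[...,::-1])
E
```

```text
time: 12.05
tcp_pos: [0.6159, 0.0671, 0.0059]
tcp_rot: [[0.088, 0.996, 0.0], [0.996, -0.088, 0.0], [0.0, 0.0, -1.0]]
wrist_force: [-0.3, 0.5, -0.3]
grip_width: 0.0393
grasp_force: 0.0
time: 12.55
tcp_pos: [0.6152, 0.067, 0.1103]
tcp_rot: [[0.088, 0.996, -0.002], [0.996, -0.088, -0.0], [-0.0, -0.002, -1.0]]
wrist_force: [0.1, -0.6, 0.5]
grip_width: 0.046
grasp_force: 0.0
t 12.55 go (0.384, 0.15, 0.12, -15) [ 0.0778 -0.2971 -0.0117] spin 0.1104
```

View pics/w5.png

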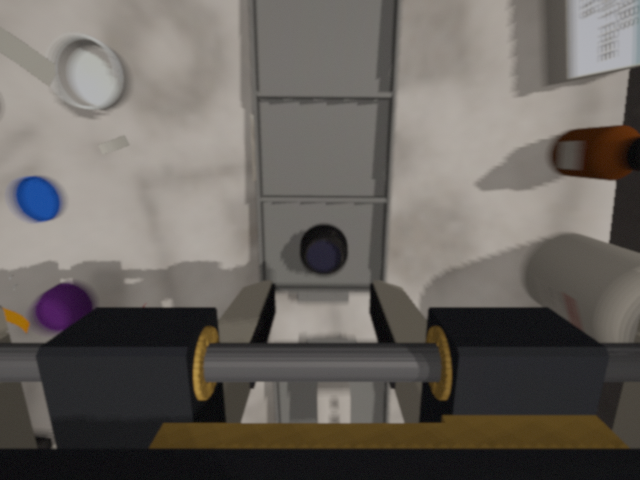

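The loupe stands centred in the near compartment at (323,249). Next is the cap.

```bash
python3 -m creep '[[0.5,0.015,-0.04,-0.011,0.02],[0.5,0.03,-0.1,-0.011,0.05],[0.5,0.045,-0.16,-0.011,0.07],[0.5,0.06,-0.22,-0.011,0.1],[0.5,0.078,-0.27,-0.011,0.11]]';python3 -m creep '[[0.5,0,-0.027,0,0],[0.5,0,-0.027,0,0],[0.5,0,-0.027,0,0]]'
python3 - <<'E'
from h import *
ci=bot.camera_info('wrist')
im=bot.get_image('wrist')[...,::-1];cv2.imwrite('pics/w6.png',im)
m=im.max(2)<60;m[290:]=0
for c in blobs(im,m,600):
    (u,v),r=cv2.minEnclosingCircle(c);print((round(u),round(v)),round(r),round(cv2.contourArea(c)/(3.14*r*r),2),ray(ci,(u,v),.006).round(4))
go((.383,.192,.0025,-15))
E
```

```text
time: 13.1
tcp_pos: [0.404, 0.1484, 0.118]
tcp_rot: [[0.26, 0.965, -0.0], [0.965, -0.26, 0.0], [0.0, -0.0, -1.0]]
wrist_force: [0.6, 1.0, 1.3]
grip_width: 0.0462
grasp_force: 0.0
time: 13.4
tcp_pos: [0.3854, 0.154, 0.1187]
tcp_rot: [[0.257, 0.966, 0.001], [0.966, -0.257, 0.0], [0.001, 0.001, -1.0]]
wrist_force: [0.4, 0.6, 0.2]
grip_width: 0.0465
grasp_force: 0.0
(620, 272) 26 0.69 [0.6139 0.069  0.006 ]
(566, 252) 37 0.15 [0.5724 0.0966 0.006 ]
(304, 197) 21 0.94 [0.3818 0.1934 0.006 ]
(571, 128) 87 0.06 [0.585  0.1919 0.006 ]
(115, 144) 185 0.21 [0.2569 0.2665 0.006 ]
t 13.45 go (0.383, 0.192, 0.0025, -15) [ 0.0452 -0.0157  0.1451] spin 0.0005
```

View pics/w6.png

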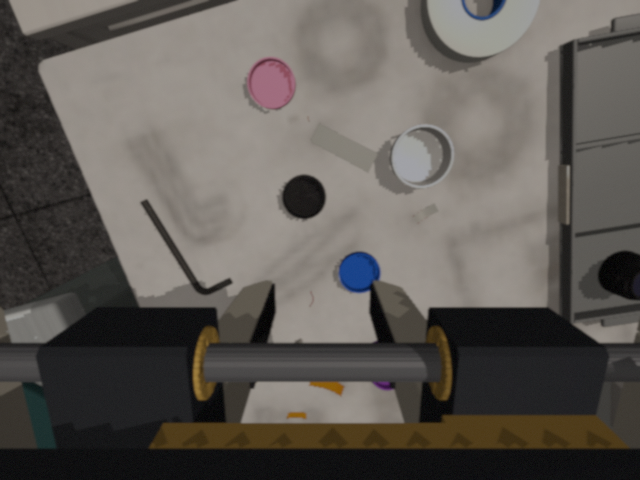

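```bash
python3 -m creep '[[0.5,0.047,-0.0168,0.03,0],[0.5,0.047,-0.0168,0.08,0],[0.5,0.047,-0.0168,0.11,0],[0.5,0.047,-0.0168,0.13,0],[0.5,0.047,-0.0168,0.138,0]]' 12; python3 -m creep '[[0.5,0,0,0.0,0],[0.5,0,0,0.004,0],[0.5,0,0,0.0074,0],[0.5,0,0,0.0074,0],[0.6,0,0,0.0074,0]]'; python3 -m creep '[[0.7,0,0,0,0],[0.8,0,0,0,0],[0.9,0,0,0,0],[1,0,0,0,0]]';python3 - <<'E'
from h import *
x,y=bot.sense()['tcp_pos'][:2];go((x,y,.07,-15),(.628,.207,.07,-5),(.628,.207,.006,-5))
E
```

```text
time: 13.95
tcp_pos: [0.3818, 0.193, 0.0061]
tcp_rot: [[0.259, 0.966, -0.003], [0.966, -0.259, -0.001], [-0.002, -0.002, -1.0]]
wrist_force: [-0.0, 0.6, -0.5]
grip_width: 0.0462
grasp_force: 0.0
time: 14.45
tcp_pos: [0.3822, 0.1937, 0.0026]
tcp_rot: [[0.258, 0.966, 0.001], [0.966, -0.258, 0.0], [0.0, 0.0, -1.0]]
wrist_force: [-0.1, 0.7, -0.0]
grip_width: 0.0421
grasp_force: 0.0
time: 14.85
tcp_pos: [0.3821, 0.1937, 0.0024]
tcp_rot: [[0.258, 0.966, 0.0], [0.966, -0.258, 0.0], [0.0, 0.0, -1.0]]
wrist_force: [-0.8, 0.4, 3.4]
grip_width: 0.0332
grasp_force: 12.0
t 14.85 go (np.float64(0.3821033691340838), np.float64(0.1937284405648719), 0.07, -15) [ 0.      0.     -0.0845] spin 0.0004
t 14.85 go (0.628, 0.207, 0.07, -5) [ 0.0954  0.2927 -0.0844] spin -0.1107
t 14.85 go (0.628, 0.207, 0.006, -5) [ 0.0954  0.2927 -0.0044] spin -0.1107
```

```bash
python3 -m creep '[[1,0,0,-0.04,0],[1,0,0,-0.08,0],[1,0.02,0.05,-0.0845,-0.02],[1,0.035,0.1,-0.0845,-0.05],[1,0.05,0.15,-0.0845,-0.06]]'; python3 -m creep '[[1,0.025,0.05,0,-0.05],[1,0.035,0.1,0,-0.05],[1,0.045,0.14,0,-0.05],[1,0.045,0.14,0,-0.05],[1,0.045,0.14,0,-0.05]]';python3 - <<'E'
from h import *
s=bot.sense();print(s['grip_width'],s['grasp_force'])
go((.628,.207,.03,-5),(.628,.207,.0055,-5))
E
```

```text
time: 15.35
tcp_pos: [0.51, 0.2015, 0.0703]
tcp_rot: [[0.164, 0.986, 0.001], [0.986, -0.164, 0.0], [0.001, 0.001, -1.0]]
wrist_force: [-0.4, 0.6, 0.6]
grip_width: 0.0334
grasp_force: 12.0
time: 15.85
tcp_pos: [0.6245, 0.218, 0.0688]
tcp_rot: [[0.089, 0.996, -0.002], [0.996, -0.089, -0.0], [-0.001, -0.001, -1.0]]
wrist_force: [-1.2, -0.3, -0.1]
grip_width: 0.0332
grasp_force: 12.0
0.033230175606303654 12.000061869621277
t 15.85 go (0.628, 0.207, 0.03, -5) [-0.0133  0.0056  0.0485] spin -0.0009
t 15.85 go (0.628, 0.207, 0.0055, -5) [-0.0133  0.0056  0.0791] spin -0.0009
```

```bash
python3 -m creep '[[1,-0.0133,0.004,0.01,0],[1,-0.0133,0.004,0.04,0],[1,-0.0133,0.004,0.06,0],[1,-0.0133,0.004,0.07,0],[1,-0.0133,0.004,0.07,0]]'; python3 -m creep '[[1,0,0,0,0]]'
python3 - <<'E'
from h import *
go((.628,.207,.0055,-5))
E
```

```text
time: 16.35
tcp_pos: [0.626, 0.207, 0.0126]
tcp_rot: [[0.088, 0.996, -0.002], [0.996, -0.088, -0.001], [-0.001, -0.002, -1.0]]
wrist_force: [-0.1, 0.3, 0.5]
grip_width: 0.0328
grasp_force: 12.0
time: 16.45
tcp_pos: [0.627, 0.2074, 0.0144]
tcp_rot: [[0.088, 0.996, 0.0], [0.996, -0.088, 0.0], [0.0, 0.0, -1.0]]
wrist_force: [-0.2, -0.1, -0.0]
grip_width: 0.0329
grasp_force: 12.0
t 16.45 go (0.628, 0.207, 0.0055, -5) [-0.0004  0.0013  0.0111] spin -0.0006
```

```bash
python3 -m creep '[[1,0,0,0.006,0],[1,0,0,0.011,0],[1,0,0,0.011,0],[0.8,0,0,0.011,0],[0.5,0,0,0.011,0]]'; python3 -m creep '[[0.5,0,0,0,0],[0.5,0,0,0,0],[0.5,0,0,-0.03,0],[0.5,0,0,-0.08,0],[0.5,0,0,-0.13,0]]';python3 - <<'E'
from h import *
go((.474,-.15,.16,-5))
im=bot.get_image('wrist');cv2.imwrite('pics/w7.png',im[...,::-1])
E
```

```text
time: 16.95
tcp_pos: [0.6269, 0.2074, 0.0051]
tcp_rot: [[0.088, 0.996, 0.0], [0.996, -0.088, 0.0], [0.0, 0.0, -1.0]]
wrist_force: [0.2, 0.9, -0.9]
grip_width: 0.0378
grasp_force: 0.0
time: 17.45
tcp_pos: [0.6265, 0.2072, 0.1098]
tcp_rot: [[0.088, 0.996, -0.001], [0.996, -0.088, -0.0], [-0.0, -0.001, -1.0]]
wrist_force: [0.6, 0.6, -0.2]
grip_width: 0.046
grasp_force: 0.0
t 17.45 go (0.474, -0.15, 0.16, -5) [-0.4616 -0.1505 -0.0624] spin -0.0007
```

View pics/w7.png

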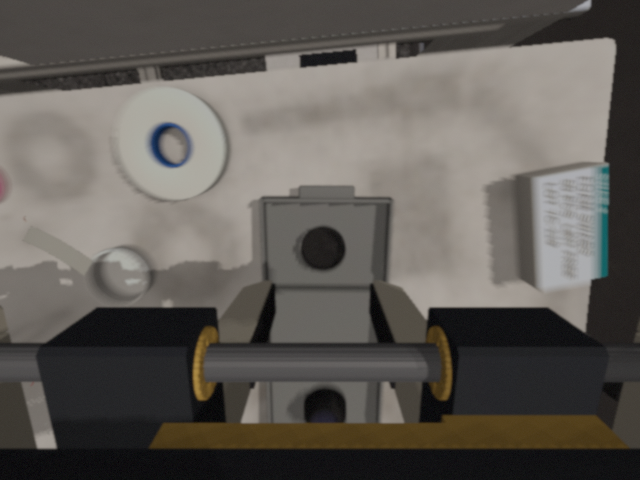

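The cap lies flat and centred in the far compartment at (323,248). Next is the lens.

```bash
python3 -m creep '[[0.4,-0.04,-0.014,-0.03,0],[0.4,-0.1,-0.034,-0.06,0],[0.4,-0.16,-0.054,-0.06,0],[0.4,-0.21,-0.074,-0.06,0],[0.4,-0.27,-0.09,-0.06,0]]'; python3 -m creep '[[0.4,-0.06,-0.02,0,0],[0.4,-0.12,-0.04,0,0],[0.4,-0.18,-0.06,0,0],[0.4,-0.2,-0.064,0,0],[0.4,-0.2,-0.064,0,0]]'; python3 -m creep '[[0.4,0,0,0,0],[0.4,0,0,0,0]]'
python3 - <<'E'
from h import *
ci=bot.camera_info('wrist')
im=bot.get_image('wrist')[...,::-1];cv2.imwrite('pics/w8.png',im)
go((.474,-.105,.03,-5),(.474,-.105,.1,-5))
E
```

```text
time: 18.0
tcp_pos: [0.5349, -0.0027, 0.1573]
tcp_rot: [[0.088, 0.996, 0.001], [0.996, -0.088, -0.0], [0.0, 0.001, -1.0]]
wrist_force: [1.3, -1.1, 0.1]
grip_width: 0.0559
grasp_force: 0.0
time: 18.5
tcp_pos: [0.4702, -0.1583, 0.1571]
tcp_rot: [[0.092, 0.996, 0.0], [0.996, -0.092, -0.0], [-0.0, 0.001, -1.0]]
wrist_force: [0.6, 0.5, -0.2]
grip_width: 0.0559
grasp_force: 0.0
time: 18.7
tcp_pos: [0.4714, -0.1554, 0.1569]
tcp_rot: [[0.087, 0.996, 0.0], [0.996, -0.087, 0.0], [0.0, 0.0, -1.0]]
wrist_force: [0.5, 0.7, 0.1]
grip_width: 0.0557
grasp_force: 0.0
t 18.75 go (0.474, -0.105, 0.03, -5) [ 0.0629 -0.0022  0.1586] spin 0.0002
t 18.75 go (0.474, -0.105, 0.1, -5) [ 0.0629 -0.0022  0.0711] spin 0.0002
```

View pics/w8.png

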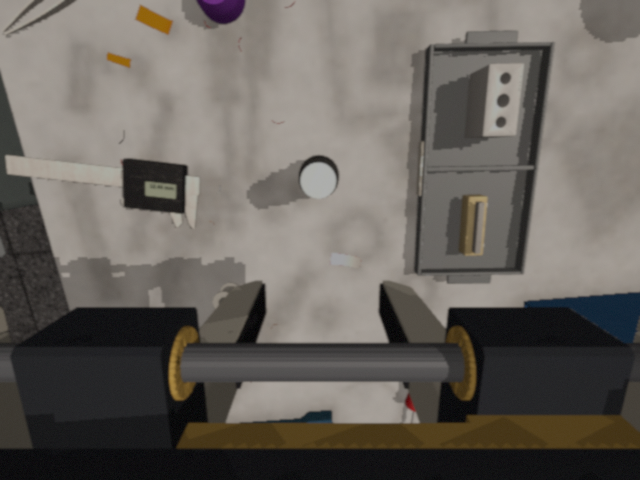

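The lens top is at (319,180), and the caliper jaws at (192,200) are clear of the finger path. The blade and block both look good.

Run:
```python
from h import *
ci=bot.camera_info('wrist');p=ray(ci,(319,179.5),.076);print(p)
go((p[0],p[1],.15,-5),(p[0],p[1],.019,-5))
```

```text
[ 0.47448111 -0.10289962  0.076     ]
t 18.75 go (np.float64(0.4744811100345125), np.float64(-0.10289962195335367), 0.15, -5) [ 0.0656 -0.0018  0.0086] spin 0.0002
t 18.75 go (np.float64(0.4744811100345125), np.float64(-0.10289962195335367), 0.019, -5) [ 0.0656 -0.0018  0.1724] spin 0.0002
```

```bash
python3 -m creep '[[0.4,0.04,-0.0018,0,0],[0.4,0.064,-0.0018,0,0],[0.4,0.064,-0.0018,0.02,0],[0.4,0.064,-0.0018,0.06,0],[0.4,0.064,-0.0018,0.1,0]]' 20; python3 -m creep '[[0.4,0,0,0.03,0],[0.4,0,0,0.06,0],[0.4,0,0,0.07,0],[0.4,0,0,0.0724,0],[0.5,0,0,0.0724,0]]'; python3 -m creep '[[0.55,0,0,0,0],[0.6,0,0,0,0],[0.7,0,0,0,0],[1,0,0,0,0],[1,0,0,0,0]]';python3 - <<'E'
from h import *
x,y=bot.sense()['tcp_pos'][:2];go((x,y,.12,-5),(.622,.137,.12,-5),(.622,.137,.0225,-5))
E
```

```text
time: 19.25
tcp_pos: [0.4743, -0.1048, 0.0755]
tcp_rot: [[0.087, 0.996, 0.001], [0.996, -0.087, -0.0], [-0.0, 0.001, -1.0]]
wrist_force: [1.6, 0.3, -0.7]
grip_width: 0.0555
grasp_force: 0.0
time: 19.75
tcp_pos: [0.4744, -0.1052, 0.0195]
tcp_rot: [[0.088, 0.996, 0.0], [0.996, -0.088, -0.0], [-0.0, 0.0, -1.0]]
wrist_force: [0.1, 0.1, 0.4]
grip_width: 0.0515
grasp_force: 0.0
time: 20.25
tcp_pos: [0.4744, -0.1053, 0.0197]
tcp_rot: [[0.088, 0.996, 0.001], [0.996, -0.088, -0.0], [-0.0, 0.001, -1.0]]
wrist_force: [-1.9, -0.0, 6.5]
grip_width: 0.0319
grasp_force: 20.0
t 20.25 go (np.float64(0.4743843541989455), np.float64(-0.10528973168417033), 0.12, -5) [-0.000e+00  1.000e-04 -1.254e-01] spin -0.0007
t 20.25 go (0.622, 0.137, 0.12, -5) [ 0.3179  0.1572 -0.1253] spin -0.0007
t 20.25 go (0.622, 0.137, 0.0225, -5) [ 0.318   0.1571 -0.0035] spin -0.0007
```

```bash
python3 -m creep '[[1,0,0,-0.02,0],[1,0,0,-0.05,0],[1,0,0,-0.08,0],[1,0,0,-0.1,0],[1,0,0,-0.11,0]]'; python3 -m creep '[[1,0.02,0.01,0,0],[1,0.05,0.025,0,0],[1,0.09,0.044,0,0],[1,0.13,0.064,0,0],[1,0.17,0.084,0,0]]'; python3 -m creep '[[1,0.04,0.02,0,0],[1,0.08,0.04,0,0],[1,0.11,0.055,0,0],[1,0.13,0.065,0,0],[1,0.14,0.07,0,0]]';  python3 -m creep '[[1,0,0,0,0],[1,0,0,0,0]]';python3 - <<'E'
from h import *
go((.622,.137,.0225,-5))
E
```

```text
time: 20.75
tcp_pos: [0.4745, -0.1053, 0.1084]
tcp_rot: [[0.088, 0.996, 0.002], [0.996, -0.088, -0.0], [-0.0, 0.002, -1.0]]
wrist_force: [-0.1, 0.0, -0.9]
grip_width: 0.0321
grasp_force: 20.0
time: 21.25
tcp_pos: [0.5533, 0.0256, 0.1062]
tcp_rot: [[0.088, 0.996, -0.001], [0.996, -0.088, -0.0], [-0.0, -0.001, -1.0]]
wrist_force: [0.8, 0.4, 0.4]
grip_width: 0.032
grasp_force: 20.0
time: 21.75
tcp_pos: [0.6189, 0.1319, 0.1062]
tcp_rot: [[0.087, 0.996, -0.001], [0.996, -0.087, -0.0], [-0.0, -0.001, -1.0]]
wrist_force: [-0.8, -0.2, -1.3]
grip_width: 0.0322
grasp_force: 20.0
time: 21.95
tcp_pos: [0.6184, 0.1302, 0.1069]
tcp_rot: [[0.089, 0.996, -0.0], [0.996, -0.089, -0.0], [-0.0, -0.0, -1.0]]
wrist_force: [-0.1, -0.4, -0.5]
grip_width: 0.0321
grasp_force: 20.0
t 21.95 go (0.622, 0.137, 0.0225, -5) [0.0089 0.0038 0.1055] spin -0.0009
```

```bash
python3 -m creep '[[1,0.0089,0.0038,0.015,0],[1,0.0089,0.0038,0.035,0],[1,0.0089,0.0038,0.055,0],[1,0.0089,0.0038,0.075,0],[1,0.0089,0.0038,0.09,0]]'; python3 -m creep '[[1,0,0,0.004,0],[1,0,0,0.008,0],[1,0,0,0.01,0],[1,0,0,0.01,0],[1,0,0,0.01,0]]'
python3 - <<'E'
from h import *
go((.622,.137,.0225,-5))
E
```

```text
time: 22.45
tcp_pos: [0.6216, 0.1375, 0.0327]
tcp_rot: [[0.088, 0.996, -0.002], [0.996, -0.088, -0.0], [-0.0, -0.002, -1.0]]
wrist_force: [-0.3, 0.9, -0.2]
grip_width: 0.032
grasp_force: 20.0
time: 22.95
tcp_pos: [0.6226, 0.1378, 0.0276]
tcp_rot: [[0.088, 0.996, 0.001], [0.996, -0.088, 0.0], [0.0, 0.001, -1.0]]
wrist_force: [-0.2, 0.2, -0.8]
grip_width: 0.0325
grasp_force: 20.0
t 22.95 go (0.622, 0.137, 0.0225, -5) [-0.0011 -0.0007  0.0064] spin -0.0007
```

```bash
python3 -m creep '[[1,0,0,0.003,0],[1,0,0,0.005,0],[1,0,0,0.0064,0],[1,0,0,0.0064,0],[1,0,0,0.0064,0]]'; python3 -m creep '[[1,0,0,0.0004,0],[1,0,0,0.0004,0]]'
```

```text
time: 23.45
tcp_pos: [0.6224, 0.1378, 0.0227]
tcp_rot: [[0.088, 0.996, 0.0], [0.996, -0.088, 0.0], [0.0, 0.0, -1.0]]
wrist_force: [-5.9, -0.7, 7.3]
grip_width: 0.032
grasp_force: 20.0
time: 23.65
tcp_pos: [0.6224, 0.1378, 0.0227]
tcp_rot: [[0.088, 0.996, 0.0], [0.996, -0.088, 0.0], [0.0, 0.0, -1.0]]
wrist_force: [-5.8, -1.4, 11.5]
grip_width: 0.0321
grasp_force: 20.0
```

The wrist force shows the lens resting on the floor, so I'll release slowly, rise and check.

```bash
python3 -m creep '[[0.64,0,0,0,0],[0.62,0,0,0,0],[0.58,0,0,0,0],[0.54,0,0,0,0],[0.5,0,0,0,0]]' 5; python3 -m creep '[[0.5,0,0,0,0],[0.5,0,0,-0.02,0],[0.5,0,0,-0.05,0],[0.5,0,0,-0.1,0],[0.5,0,0,-0.15,0]]'; python3 -m creep '[[0.5,-0.03,-0.01,-0.05,0],[0.5,-0.08,-0.03,-0.1,0],[0.5,-0.13,-0.05,-0.1,0],[0.5,-0.18,-0.08,-0.1,0],[0.5,-0.18,-0.08,-0.1,0]]'
python3 - <<'E'
from h import *
im=bot.get_image('wrist')[...,::-1];a=cv2.resize(bot.get_image('top')[130:330,165:475,::-1],(465,300))
b=cv2.resize(bot.get_image('scene')[150:400,180:500,::-1],(320,300))
cv2.imwrite('pics/w9.png',np.vstack([np.hstack([a,b]),cv2.resize(im[:295],(785,300))]))
E
```

```text
time: 24.15
tcp_pos: [0.6223, 0.1378, 0.0215]
tcp_rot: [[0.088, 0.996, -0.0], [0.996, -0.088, -0.0], [-0.0, -0.0, -1.0]]
wrist_force: [0.8, -0.3, 0.2]
grip_width: 0.045
grasp_force: 0.0
time: 24.65
tcp_pos: [0.622, 0.1377, 0.144]
tcp_rot: [[0.088, 0.996, -0.0], [0.996, -0.088, -0.0], [-0.0, -0.0, -1.0]]
wrist_force: [0.4, -0.0, -0.0]
grip_width: 0.0469
grasp_force: 0.0
time: 25.15
tcp_pos: [0.5439, -0.0031, 0.2239]
tcp_rot: [[0.091, 0.996, 0.002], [0.996, -0.091, -0.001], [-0.001, 0.002, -1.0]]
wrist_force: [0.7, 0.2, -0.2]
grip_width: 0.0466
grasp_force: 0.0
```

View pics/w9.png

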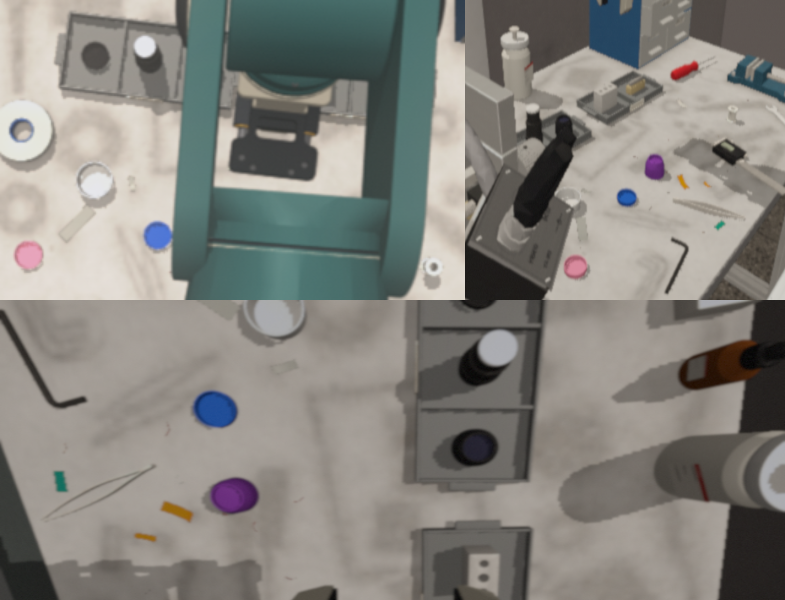

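The picture shows the lens upright in the middle compartment with the cap and loupe on either side, the block and blade in the other tray, and the cup and roller unmoved. I'll let the arm settle and hand in.

```bash
python3 -m creep '[[0.5,0,0,0,0],[0.5,0,0,0,0],[0.5,0,0,0,0]]' >/dev/null; python3 -c "
from cell import bot
print(bot.close_job())"
```

```text
the job is handed in; nothing more can be done
None
```

Both kits are made up and the job was handed in at about 26 s of the 115 s allowed; the last pictures show all five parts upright in their compartments and the cup and roller unmoved, but the hand-in returned no verdict.

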